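# Seat a battery pack in the shop charger's empty cup

## Robot

A 6-joint arm with a two-finger parallel gripper is mounted at the origin on the work surface. World frame = base frame: x ahead of the robot, y to its left, z up, the work surface at z = 0. Lengths are in m, angles in rad, forces in N, time in s.
With the tool pointing down it reaches from about 0.375 to 0.975 m from the base axis. Payload 3.8 kg.
Tool frame: the origin (TCP) lies at the very end of the fingers, on their centre line; the grasp point (between the pads) lies 19 mm behind it; z points along the fingers, y is the direction in which the jaws open and shut (so a half turn about z gives the same grasp; the last joint's range is limited). The gripper opens to 85 mm and grips with 20 to 120 N. Pads are 22 mm wide; open, the fingers measure 114 mm over their backs; the gripper's body (76 mm by 85 mm) begins 54 mm behind the grasp point. The pads swing forward as they close: fully open they stand 13 mm farther back than shut.
Start: joints at [-1.373, 0.264, 1.604, -0, 1.274, -0.037], TCP at [0.157, -0.656, 0.231] pointing down, gripper open.
Joint ranges: [-2.63, 2.63], [-0.94, 2.18], [0.31, 2.57], [-1.31, 4.45], [0, 2.66], [-2.55, 2.55]. Speed limits (rad/s): [2.57, 2.57, 3.14, 3.14, 3.14, 3.14].

## Interface

Orientations are given as a rotation vector (axis times angle).
In Python, from workcell import read_state, read_camera, camera_info, finish_job gives the robot as it stands. The module is installed in compiled form; this text tells all that it offers.
- The arm moves only by the tool play_rows, never from a script. Its argument "motion" is a list of rows, each a list of 5 numbers: the shift along the tool's x, y, z in units of 1000 mm (1.0 is 1000 mm), then the turn about the tool's z in units of 2 pi rad (1.0 is 2 pi rad), then the finger opening in mm, from 0 to 85.4. A call has 1 to 5 rows; each row shifts and turns the commanded pose from where the row before left it, along the tool's axes as they then stand; what a row does not reach is not made up. A row lasts 1/8 s, in which the tool goes at most 62.5 mm and 10.7 degrees, less where a joint would pass 70% of its speed; a pose out of reach is approached as far as the arm can. A call with a number of a shift or a turn outside -1 to 1 is refused whole. A call with a gripper value outside its range is refused whole. The fingers move at their own pace and stop on an object; "squeeze" is the grip in N (left out, the last holds). Time passes only in rows, so rows that do not move let the fingers close. It gives the time, the measured TCP pose, the force and the opening at its end, in the units of the state.
- read_state(): the state, without advancing time (a new reading comes with each control period).
- read_camera(name): name is "scene" or "top" or "wrist"; returns the picture (420x560x3 uint8, red, green, blue); there is no depth.
- camera_info(name): a dict with "intrinsics" (3x3 intrinsics, pixels), "pose" (4x4, takes a point from camera to world coordinates). Camera axes: x right, y down, z forward; pixel columns grow to the right and rows downward; lengths in m; the calibration is good to about 2 mm. A picture is of the moment at which its call begins: read the wrist's pose just before it. camera_info takes no time and is no camera call; for the wrist camera it gives the pose at the moment of the call.
- finish_job(): hands the job in, once; it reports no verdict.
The state is a dict: "time": time; "q": joint angles; "joint_vel": joint speeds; "joint_torque": joint torques, N m; "tool_pos": TCP position; "tcp_rot": TCP orientation; "wrist_force": force on the tool from outside, world axes, zero at the start; "torque": the same for the moment, N m; "width": opening from 0.0 (shut) to 1.0 (fully open).
Only numpy, scipy, OpenCV 4.12 (cv2) and the standard library are available. Lean on these libraries where they do the work, as an engineer would, in place of code of your own. Each camera call takes 0.05 s, during which the arm holds its last target. There are 200 camera calls.

## Task

Lift the shoe brush off the empty cup of the battery charger and set it down, bristles down, on the bare counter. Then put the loose battery pack in that cup: slip its contact tongue in under the hood with the tail up, let go so that the tail leans on the sprung catch, and press the tail down with the fingers until the pack drops flat and the catch closes over it. Leave the packs that are already charging and everything else on the counter as they are.

Things in the scene. Friction and masses are not known exactly. Their poses are not given: they have to be found in the camera images.
- charger: battery charger, fixed to the counter: dark base plate 12 mm thick with three equal charging cups side by side (90 mm apart along y, each 150 x 82 mm). x runs from the catches to the contact hoods (the way the tongues point), z up. Origin: underside, middle of the cup row; the plate runs from -90 to +85 mm in x, -140 to +140 mm in y. Two cups hold packs; the third, any of them, is empty
- bay (a point): the empty cup: centre of its pocket floor, 30 mm above the counter; x points to the contact hood, z up. Pocket 113.6 mm long (x) by 54 mm wide (y), side walls 12 mm high with a 3 mm bevelled lead-in. A fixed hood overhangs the +x end; a sprung catch stands at the -x end, over a 12 mm high wall; 5 mm behind that wall stand cheeks 20 mm high
- hood (a point): lower front edge of the empty cup's fixed contact hood, in mid-width: 49.8 mm along x from the pocket's centre, 13.5 mm above the pocket floor. The hood is as wide as the pocket, its top 20 mm above the pocket floor; under it the pocket runs on 7 mm to a full wall. A pack cannot be dropped in level past it
- catch (a joint): the empty cup's sprung catch, in m: 0 = sprung out (also when closed over a seated pack), up to 0.005 = pushed back to -x. It is 24 mm wide; its sloping tooth juts 3 mm into the pocket, 15 to 20 mm above the pocket floor. It bears the tail of a leaning pack; about 3 to 10 N down on the tail forces it back, and it springs out again over the ledge of a flat pack
- pack_c (a point): the loose battery pack (about 0.22 kg, flat on the counter, right way up): its centre, 14 mm above its underside; x to its contact tongue, z up. 112 mm long (x), 52 mm wide, 28 mm high overall. The tongue is the last 10 mm at +x, 44 mm wide, 10 mm high, flush with the underside. At the tail (-x) a 5 mm ledge 14 mm high is for the catch; the full-height top runs from x = -51 to +46 mm
- tongue (a point): middle of the tip face of the loose pack's tongue: 56 mm ahead of the pack's centre, 5 mm above its underside; same axes as the pack
- brush_c (a point): shoe brush (about 0.16 kg), its centre half-way up, 19 mm above the bristle ends; lies bristles down along the empty cup, on the hood and the cheeks. x along its length, z up. Wooden back 164 x 46 mm, 18 mm thick, on top; stiff bristle block 150 x 40 mm, 20 mm high, below
- pack_b: a pack like the loose one, already seated in another cup; origin: centre of its underside (level with the pocket floor), x to its tongue
- pack_c2: the other pack already seated in a cup; origin: centre of its underside, x to its tongue
- shoebox_c (a point): centre of a closed grey-green shoe carton 210 (x) x 110 (y) x 85 mm (high) standing on the counter, loose
- sole_c (a point): a loose black lacquered sandal sole lying on the counter, 230 mm long (x), 78 mm wide, up to 46 mm high; the point lies 18 mm above the counter at its middle
- dispenser_c (a point): a loose blue tape dispenser 170 (x) x 64 (y) mm, 95 mm high; the point lies 30 mm above the counter at its middle
There are look-alikes about, which are no part of the job. What is shaped like the part that bears brush_c but blue or yellow is not meant.

How it is judged:
On the way, in this order (a step that is already met when the one before it is completed fails the run):
1. the brush lies on the counter, let go (height (world z) of brush_c below 0.025 m and angle between brush_c's own z axis and vertical below 0.15 rad and contact force between the fingers and brush below 0.3 N), for 0.2 s.
2. the pack leans in the empty cup, let go: tongue under the hood, tail up on the catch (x of tongue in the frame of bay above 0.0495 m and z of tongue in the frame of bay below 0.012 m and y of tongue in the frame of bay between -0.006 and 0.006 m and angle between pack_c's own z axis and vertical between 0.07 and 0.3 rad and contact force between the fingers and pack below 0.3 N), for 0.2 s.
At the end, for the whole second after the job is handed in: The loose pack lies flat and at rest in the formerly empty cup (within 2 mm in height, 2.5 mm along and across, 1.4 degrees level), the catch sprung back over its tail (within 1.5 mm). The brush rests bristles down on the bare counter, level within 8 degrees (x of pack_c in the frame of bay between -0.0025 and 0.0025 m and y of pack_c in the frame of bay between -0.0025 and 0.0025 m and z of pack_c in the frame of bay between 0.012 and 0.016 m and angle between pack_c's own z axis and vertical below 0.025 rad and angle between the x axis of pack_c and the x axis of bay, either way round below 0.035 rad and value of joint catch below 0.0015 m and linear speed of each of pack, brush below 0.02 m/s and height (world z) of brush_c below 0.025 m and angle between brush_c's own z axis and vertical below 0.15 rad); the robot touches nothing.
It fails at once if a pack that was already charging is shifted more than 8 mm (distance of any of pack_b, pack_c2 from where it was at the start of the episode above 0.008 m).
It fails at once if the shoe carton, the sandal sole or the tape dispenser is shifted more than 20 mm (distance of any of shoebox_c, sole_c, dispenser_c from where it was at the start of the episode above 0.02 m).
It also fails if it takes over 64 s, if anything falls off the work surface, if the arm or the gripper's body presses on something with over 40 N, if the wrist force passes 120 N, or if a joint passes its speed limit or range.

## Working session

There is one attempt and no reset: what is moved stays moved. The work goes in short steps, Python scripts to look and compute and a tool call to move; the robot and the scene stay as the last step left them, time stands still between calls to the robot, and variables do not carry over. Pictures are saved under pics/ and viewed, about 8 in all and at most 12, crops included, and the job is handed in when it is done.

Besides the shell and the picture viewer there is one more tool, called by a JSON object that holds its "api" and its "payload". play_rows: Moves the arm, as the interface text tells. Shifts and turns lie within -1 to 1; 1 stands for 1000 mm of shift or 2 pi rad of turn. Its arguments: {"type":"object","properties":{"motion":{"type":"array","items":{"type":"array","items":{"type":"number"}}},"squeeze":{"type":"number"}},"required":["motion"]}

```bash
mkdir -p pics
python3 - <<'E'
from workcell import *
import cv2,numpy as np
for n in("top","scene"):
    im=read_camera(n);cv2.imwrite(f"pics/{n}0.png",im[:,:,::-1]);i=camera_info(n);print(n,np.round(i["intrinsics"],1).tolist(),np.round(i["pose"],4).tolist())
print(read_state())
E
```

```text
top [[428.9, 0.0, 276.5], [0.0, 428.9, 219.3], [0.0, 0.0, 1.0]] [[-0.0231, -0.9808, 0.1935, 0.3589], [-0.9997, 0.0208, -0.0135, -0.0809], [0.0092, -0.1937, -0.981, 1.1806], [0.0, 0.0, 0.0, 1.0]]
scene [[449.9, 0.0, 279.3], [0.0, 449.9, 209.6], [0.0, 0.0, 1.0]] [[0.2387, 0.6857, -0.6876, 1.4583], [0.9711, -0.171, 0.1666, -0.2941], [-0.0034, -0.7075, -0.7067, 0.9625], [0.0, 0.0, 0.0, 1.0]]
{'time': 0.1, 'q': array([-1.37294588e+00,  2.64724039e-01,  1.60525210e+00,  1.70023337e-05,
        1.27366948e+00, -3.69042473e-02]), 'joint_vel': array([ 0.00045319, -0.00013919, -0.0031745 ,  0.00024605,  0.00110097,
       -0.00067112]), 'joint_torque': array([ 3.89918114e-04, -5.16706932e+01, -3.68591344e+01, -6.14919213e-05,
        6.28668669e-03, -9.03015859e-06]), 'tool_pos': array([ 0.15687974, -0.65584126,  0.23004744]), 'tcp_rot': array([-3.11794331e+00, -3.67658071e-01,  2.33629843e-04]), 'wrist_force': array([0.22447519, 0.70548207, 0.32420294]), 'torque': array([-0.0232347 ,  0.04411454, -0.01044769]), 'width': 1.000563393821866}
```

View pics/top0.png

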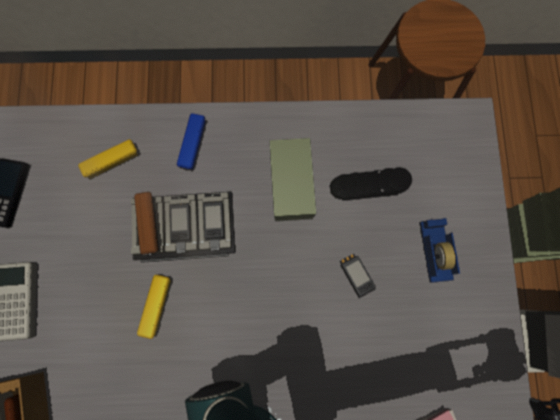

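View pics/scene0.png

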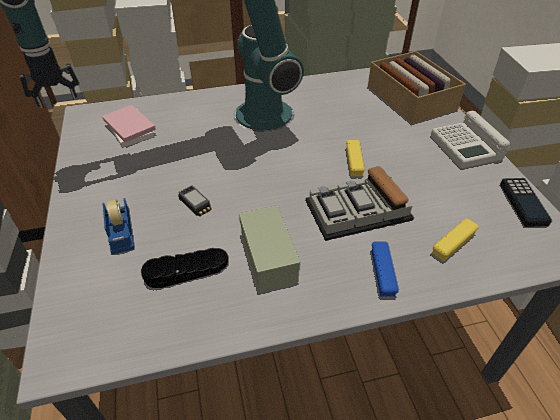

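The top view shows a brown brush at about (146,223) on the left cup, seated packs at (180,222) and (213,220), and the loose pack at (357,275) with its yellow contacts near (347,260). The blue and yellow bars at (190,141), (108,158) and (153,306) are brush look-alikes and don't count. I'll confirm this in one enlarged crop.

```bash
cat > h.py <<'E'
from workcell import *
import cv2,numpy as np
from scipy.spatial.transform import Rotation as R
def ray(n,uv,z,info=None):
    i=info or camera_info(n);K=np.array(i["intrinsics"]);P=np.array(i["pose"])
    d=P[:3,:3]@np.linalg.inv(K)@np.r_[np.array(uv,float),1];return P[:3,3]+d*(z-P[2,3])/d[2]
def proj(n,X,info=None):
    i=info or camera_info(n);P=np.array(i["pose"]);c=P[:3,:3].T@(np.array(X)-P[:3,3]);u=np.array(i["intrinsics"])@c;return u[:2]/u[2]
def toolmove(target,s=None):
    s=s or read_state();return R.from_rotvec(s["tcp_rot"]).as_matrix().T@(np.array(target)-s["tool_pos"])
E
python3 - <<'E'
from h import *
t=cv2.imread("pics/top0.png")
a=cv2.resize(t[180:270,120:240],(800,600),interpolation=cv2.INTER_CUBIC)
b=cv2.resize(t[245:305,330:385],None,fx=5,fy=5,interpolation=cv2.INTER_CUBIC)
o=np.zeros((600,800,3),np.uint8);o[:390,:520]=cv2.resize(a,(520,390));o[:300,525:800]=b
cv2.imwrite("pics/crop1.png",o)
hsv=cv2.cvtColor(t,cv2.COLOR_BGR2HSV)
m=cv2.inRange(hsv,(3,90,60),(16,255,255));m[:, :120]=0;m[:,170:]=0;m[:185]=0;m[270:]=0
c=max(cv2.findContours(m,0,2)[0],key=cv2.contourArea);r=cv2.minAreaRect(c);print(r)
B=[ray("top",p,.05+.038-.0)for p in cv2.boxPoints(r)];print(np.round(B,4))
for n,p in dict(pack=(357,275),chargerC=(180,222),dispenser=(440,250),box=(293,178),sole=(371,184)).items():print(n,np.round(ray("top",p,.03),3))
E
```

```text
((145.08917236328125, 222.58816528320312), (61.101646423339844, 17.338354110717773), 84.47245788574219)
[[0.6524 0.2772 0.088 ]
 [0.656  0.2322 0.088 ]
 [0.4953 0.2119 0.088 ]
 [0.492  0.2556 0.088 ]]
pack [ 0.43  -0.308  0.03 ]
chargerC [0.584 0.167 0.03 ]
dispenser [ 0.492 -0.537  0.03 ]
box [ 0.702 -0.145  0.03 ]
sole [ 0.68  -0.362  0.03 ]
```

View pics/crop1.png

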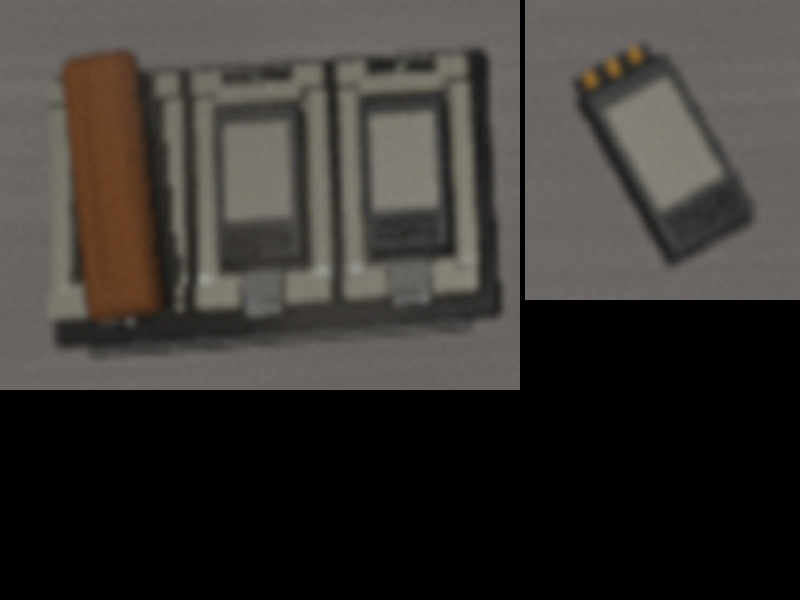

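The crop confirms the target. The brown brush is the only one lying on a cup, the left one at top pixel (145,223); hoods point up (+x) and catches down. The loose pack's contacts point up-left. I'm moving above the brush now.

{"api": "play_rows", "payload": {"motion": [[0,0,-0.04,0.0168,85],[0.031,-0.0494,-0.003,0,85],[0.031,-0.0494,-0.003,0,85],[0.031,-0.0494,-0.003,0,85],[0.031,-0.0494,-0.003,0,85]]}}

```text
time: 0.72
tool_pos: [0.2549, -0.4426, 0.2828]
tcp_rot: [-3.134, -0.202, -0.0]
wrist_force: [1.2, -0.9, 1.0]
width: 0.995
```

{"api": "play_rows", "payload": {"motion": [[0.031,-0.0494,-0.003,0,85],[0.031,-0.0494,-0.003,0,85],[0.031,-0.0494,-0.003,0,85],[0.031,-0.0494,-0.003,0,85],[0.031,-0.0494,-0.003,0,85]]}}

```text
time: 1.35
tool_pos: [0.3766, -0.1778, 0.2981]
tcp_rot: [3.135, 0.202, 0.0]
wrist_force: [0.6, -0.2, 0.2]
width: 0.992
```

{"api": "play_rows", "payload": {"motion": [[0.031,-0.0494,-0.003,0,85],[0.031,-0.0494,-0.003,0,85],[0.031,-0.0494,-0.003,0,85],[0.031,-0.0494,-0.003,0,85],[0,0,0,0,85]]}}

```text
time: 1.98
tool_pos: [0.4746, 0.0358, 0.3099]
tcp_rot: [-3.133, -0.212, 0.001]
wrist_force: [-0.5, 0.2, 0.6]
width: 0.997
```

Run:
```python
from h import *
s=read_state();print(s["time"],s["tool_pos"],R.from_rotvec(s["tcp_rot"]).as_matrix().round(4).tolist(),s["wrist_force"])
i=camera_info("wrist");im=read_camera("wrist")[:,:,::-1];cv2.imwrite("pics/w1.png",im)
print(np.round(i["pose"],4).tolist(),np.round(i["intrinsics"],1).tolist())
np.savez("w1.npz",**i)
```

```text
1.975 [0.4745906  0.03575617 0.30991579] [[0.9909, 0.1348, -0.0006], [0.1348, -0.9909, 0.001], [-0.0004, -0.001, -1.0]] [-0.53680271  0.18750491  0.59881848]
[[0.135, -0.9532, -0.2707, 0.5432], [-0.9908, -0.1302, -0.0357, 0.0438], [-0.0012, 0.273, -0.962, 0.4534], [0.0, 0.0, 0.0, 1.0]] [[330.9, 0.0, 272.0], [0.0, 330.9, 209.5], [0.0, 0.0, 1.0]]
```

View pics/w1.png

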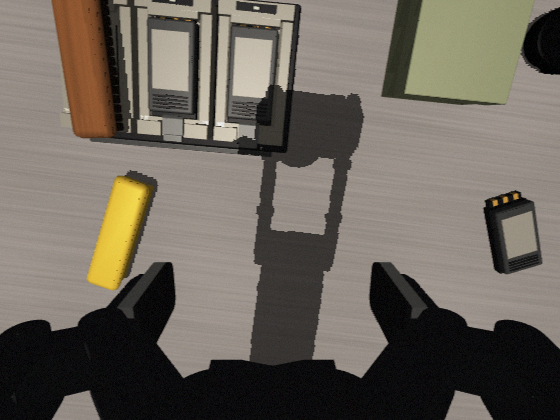

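The wrist view shows the brush at upper left, about (85,65), with two seated packs beside it. The loose pack is at (513,235) and the yellow look-alike at (120,230). Moving on to directly above the brush.

{"api": "play_rows", "payload": {"motion": [[0.0253,-0.0386,0,0,85],[0.0253,-0.0386,0,0,85],[0.0253,-0.0386,0,0,85],[0.0253,-0.0386,0,0,85],[0.0253,-0.0386,0,0,85]]}}

```text
time: 2.65
tool_pos: [0.5751, 0.2391, 0.3099]
tcp_rot: [3.134, 0.199, -0.001]
wrist_force: [0.3, -0.6, 1.0]
width: 0.993
```

{"api": "play_rows", "payload": {"motion": [[0,0,0,0,85]]}}

```text
time: 2.78
tool_pos: [0.5751, 0.2404, 0.309]
tcp_rot: [3.135, 0.204, -0.003]
wrist_force: [-1.8, -0.4, 0.0]
width: 0.998
```

Run:
```python
from h import *
s=read_state();print(s["time"],s["tool_pos"],R.from_rotvec(s["tcp_rot"]).as_matrix().round(4)[:,0])
i=camera_info("wrist");im=read_camera("wrist")[:,:,::-1];cv2.imwrite("pics/w2.png",im);np.savez("w2.npz",**i)
hsv=cv2.cvtColor(im,cv2.COLOR_BGR2HSV)
m=cv2.inRange(hsv,(3,100,60),(14,255,255))
c=max(cv2.findContours(m,0,2)[0],key=cv2.contourArea)
P=cv2.minAreaRect(np.array([ray("wrist",p[0],.088,i)[:2]*1000 for p in c],np.float32));print(P)
```

```text
2.775 [0.57511014 0.2403956  0.30901693] [ 0.9916  0.1297 -0.0017]
((540.8003540039062, 242.67950439453125), (90.95179748535156, 42.23151779174805), 10.492713928222656)
```

View pics/w2.png

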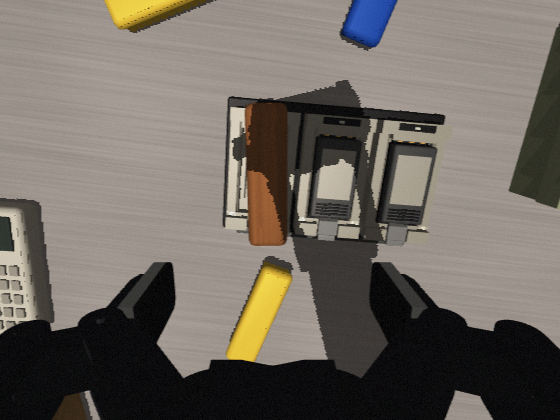

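Run:
```python
from h import *
i=dict(np.load("w2.npz"));im=cv2.imread("pics/w2.png")
hsv=cv2.cvtColor(im,cv2.COLOR_BGR2HSV)
m=cv2.inRange(hsv,(2,90,25),(16,255,255));m[:80]=0;m[260:]=0;m[:,:235]=0;m[:,300:]=0
m=cv2.morphologyEx(m,cv2.MORPH_CLOSE,np.ones((5,5)))
c=max(cv2.findContours(m,0,2)[0],key=cv2.contourArea);print(cv2.boundingRect(c))
P=cv2.minAreaRect(np.array([ray("wrist",p[0],.088,i)[:2]*1000 for p in c],np.float32));print(P)
```

```text
(245, 102, 43, 144)
((576.4448852539062, 245.8311004638672), (160.8248291015625, 45.318878173828125), 7.612493515014648)
```

{"api": "play_rows", "payload": {"motion": [[0.0017,-0.0053,0.04,0,85],[0,0,0.055,0,85],[0,0,0.055,0,85],[0,0,0.055,0,85],[0,0,0.03,0,85]]}}

```text
time: 3.45
tool_pos: [0.5728, 0.2419, 0.0718]
tcp_rot: [3.133, 0.199, -0.008]
wrist_force: [0.1, -0.5, -0.0]
width: 0.996
```

{"api": "play_rows", "payload": {"motion": [[0,0,0.018,0,85],[0,0,0,0,35],[0,0,0,0,35],[0,0,0,0,35],[0,0,0,0,35]], "squeeze": 40}}

```text
time: 4.08
tool_pos: [0.5773, 0.246, 0.0597]
tcp_rot: [-3.134, -0.203, -0.006]
wrist_force: [-0.2, -1.0, 6.0]
width: 0.529
```

{"api": "play_rows", "payload": {"motion": [[0,0,-0.003,0,35],[0,0,-0.007,0,35],[0,0,-0.03,0,35],[0,0,-0.05,0,35],[0,0,0,0,35]]}}

```text
time: 4.7
tool_pos: [0.579, 0.247, 0.153]
tcp_rot: [-3.132, -0.203, -0.015]
wrist_force: [1.0, -0.3, -2.1]
width: 0.53
```

{"api": "play_rows", "payload": {"motion": [[-0.0263,0.0482,0,0,35],[-0.0263,0.0482,0,0,35],[-0.0263,0.0482,0,0,35],[-0.0263,0.0482,0,0,35],[-0.0263,0.0482,0,0,35]]}}

```text
time: 5.32
tool_pos: [0.4743, -0.0117, 0.1462]
tcp_rot: [-3.135, -0.204, 0.003]
wrist_force: [0.8, -0.9, -2.2]
width: 0.528
```

{"api": "play_rows", "payload": {"motion": [[-0.0263,0.0482,0,0,35],[0,0,0,0,35],[0,0,0.05,0,35],[0,0,0.05,0,35],[0,0,0.03,0,35]]}}

```text
time: 5.95
tool_pos: [0.454, -0.0603, 0.0142]
tcp_rot: [-3.133, -0.203, 0.007]
wrist_force: [0.6, 0.7, -1.5]
width: 0.532
```

{"api": "play_rows", "payload": {"motion": [[0,0,0.005,0,35],[0,0,0,0,35]]}}

```text
time: 6.2
tool_pos: [0.4567, -0.0611, 0.0125]
tcp_rot: [-3.135, -0.204, -0.0]
wrist_force: [-0.1, 1.3, -1.1]
width: 0.533
```

{"api": "play_rows", "payload": {"motion": [[0,0,0.002,0,35],[0,0,0,0,35]]}}

```text
time: 6.45
tool_pos: [0.4574, -0.0618, 0.0114]
tcp_rot: [3.134, 0.203, 0.004]
wrist_force: [-0.5, -0.8, -2.1]
width: 0.529
```

{"api": "play_rows", "payload": {"motion": [[0,0,0.0025,0,35],[0,0,0,0,35]]}}

```text
time: 6.7
tool_pos: [0.4574, -0.0618, 0.0097]
tcp_rot: [3.135, 0.203, 0.003]
wrist_force: [-3.5, 0.3, 11.4]
width: 0.528
```

{"api": "play_rows", "payload": {"motion": [[0,0,0,0,80],[0,0,0,0,80],[0,0,0,0,80],[0,0,-0.04,0,80],[0,0,-0.06,0,80]]}}

```text
time: 7.32
tool_pos: [0.4539, -0.0612, 0.1066]
tcp_rot: [-3.134, -0.203, 0.009]
wrist_force: [1.2, -0.8, 0.1]
width: 0.937
```

{"api": "play_rows", "payload": {"motion": [[0,0,-0.06,0,85],[0,0,-0.06,0,85],[0,0,-0.06,0,85],[0,0,0,0,85]]}}

```text
time: 7.82
tool_pos: [0.4597, -0.0623, 0.2943]
tcp_rot: [3.132, 0.203, 0.018]
wrist_force: [0.1, -0.3, -0.1]
width: 0.996
```

Run:
```python
from h import *
s=read_state();print(s["time"],s["tool_pos"])
t=read_camera("top")[:,:,::-1];cv2.imwrite("pics/top1.png",t)
i=camera_info("wrist");im=read_camera("wrist")[:,:,::-1];cv2.imwrite("pics/w3.png",im);np.savez("w3.npz",**i)
a=cv2.resize(t[185:265,125:240],None,fx=6.9,fy=6.9,interpolation=cv2.INTER_CUBIC)
o=np.zeros((600,800,3),np.uint8);o[:a.shape[0],:a.shape[1]]=a;print(a.shape)
cv2.imwrite("pics/crop2.png",a)
hsv=cv2.cvtColor(t,cv2.COLOR_BGR2HSV)
m=cv2.inRange(hsv,(3,90,40),(16,255,255))
for c in cv2.findContours(m,0,2)[0]:
    if cv2.contourArea(c)>150:
        r=cv2.minAreaRect(np.array([ray("top",p[0],.038)[:2]*1000 for p in c],np.float32));print(r)
```

```text
7.825 [ 0.45969536 -0.06231879  0.29426601]
(552, 794, 3)
((118.5504150390625, 580.0689697265625), (53.46131896972656, 24.527868270874023), 11.558990478515625)
((138.8875274658203, 572.7932739257812), (103.0065689086914, 51.9443359375), 13.510809898376465)
((117.97946166992188, -765.7286987304688), (78.50569152832031, 114.36641693115234), 88.5490951538086)
((417.01019287109375, -67.92716979980469), (83.52993774414062, 45.24065399169922), 9.094605445861816)
((392.5562438964844, -791.3560180664062), (129.3914337158203, 126.94463348388672), 2.556269645690918)
((998.7357177734375, 114.1455078125), (136.31495666503906, 1164.7021484375), 0.07036710530519485)
((974.047607421875, -747.9031982421875), (677.72021484375, 428.3171081542969), 32.30693817138672)
```

View pics/crop2.png

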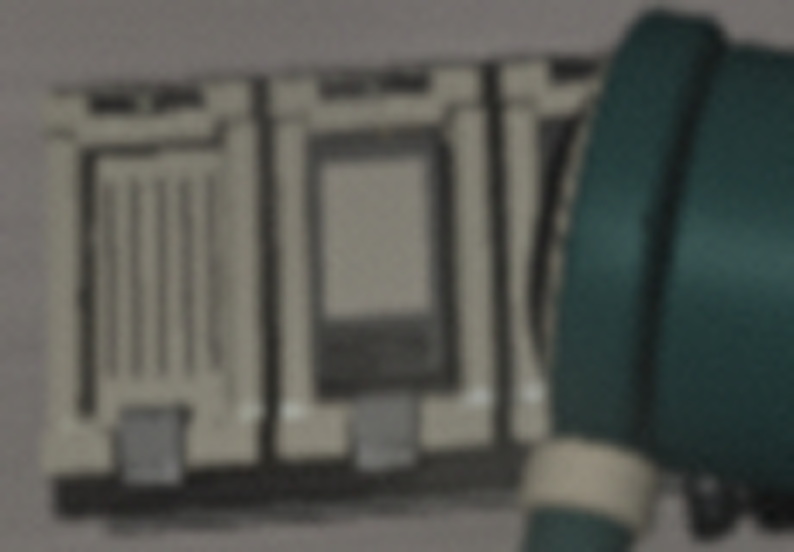

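View pics/w3.png

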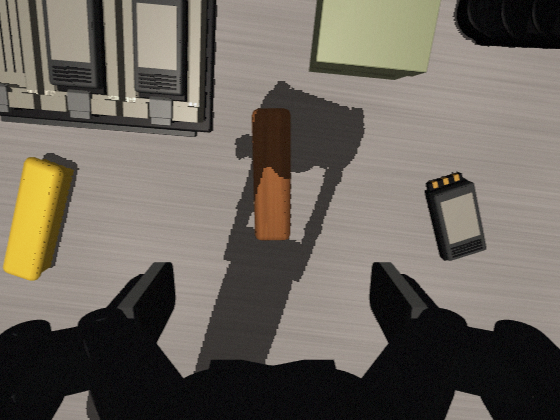

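The brush stands free on the counter at wrist-view (272,175), clear of everything. The left cup is now empty, with its pocket at crop2 (160,280) and its catch at (152,445). Next I'll measure the pack roughly and move over it.

Run:
```python
from h import *
i=dict(np.load("w3.npz"));im=cv2.imread("pics/w3.png")
g=cv2.cvtColor(im,cv2.COLOR_BGR2GRAY);print(g[160:270:12,420:500:8])
m=(g<75).astype(np.uint8)*255;m[:165]=0;m[275:]=0;m[:,:415]=0;m[:,500:]=0
c=max(cv2.findContours(m,0,2)[0],key=cv2.contourArea)
r=cv2.minAreaRect(np.array([ray("wrist",p[0],.02,i)[:2]*1000 for p in c],np.float32));print(r,cv2.boundingRect(c))
s=read_state();print(s["tool_pos"],R.from_rotvec(s["tcp_rot"]).as_matrix()[:,0])
```

```text
[[150 148 145 143 146 148 149 140 141 148]
 [145 155 153 153  60 131 145 147 149 146]
 [148  17 156 122   5  16  47 147 148 150]
 [146   9  60  63  64 141 150 116 149 148]
 [148  98  37 153 154 149 151  60 147 149]
 [151 146  16 116 153 154 151 154 144 144]
 [145 145   9  59 154 155 150 152 143 145]
 [150 145 118  28  62  60  39  25  56 146]
 [150 148 146  17  46  62 150 148 146 144]
 [157 150 156 150 146 149 147 145 147 146]]
((433.24664306640625, -308.34295654296875), (118.45635986328125, 61.299705505371094), 27.185354232788086) (425, 172, 61, 89)
[ 0.45654563 -0.06172288  0.28830993] [0.99166609 0.12882589 0.00150469]
```

{"api": "play_rows", "payload": {"motion": [[-0.0074,0.047,0,0,85],[-0.0074,0.047,0,0,85],[-0.0074,0.047,0,0,85],[-0.0074,0.047,0,0,85],[-0.0074,0.047,0,0,85]]}}

```text
time: 8.55
tool_pos: [0.4484, -0.3001, 0.2846]
tcp_rot: [-3.132, -0.202, 0.006]
wrist_force: [1.4, -0.4, 0.9]
width: 0.999
```

{"api": "play_rows", "payload": {"motion": [[0,0,0.03,-0.0275,85],[0,0,0.03,-0.0275,85],[0,0,0,0,85],[0,0,0,0,85]]}}

```text
time: 9.05
tool_pos: [0.4496, -0.2992, 0.2273]
tcp_rot: [-3.053, -0.735, 0.002]
wrist_force: [0.0, 0.2, -0.3]
width: 0.993
```

Run:
```python
from h import *
s=read_state();print(s["time"],s["tool_pos"],R.from_rotvec(s["tcp_rot"]).as_matrix()[:,0])
i=camera_info("wrist");im=read_camera("wrist")[:,:,::-1];cv2.imwrite("pics/w4.png",im);np.savez("w4.npz",**i)
p=proj("wrist",[.433,-.308,.028],i).astype(int);print(p)
x0,y0=max(p[0]-100,0),max(p[1]-100,0)
a=cv2.resize(im[y0:y0+200,x0:x0+200],None,fx=3,fy=3,interpolation=cv2.INTER_CUBIC);print(x0,y0)
cv2.imwrite("pics/crop4.png",a)
```

```text
9.05 [ 0.44961309 -0.299167    0.22727786] [ 8.90588093e-01  4.54810230e-01 -7.09792416e-04]
[271 200]
171 100
```

View pics/crop4.png

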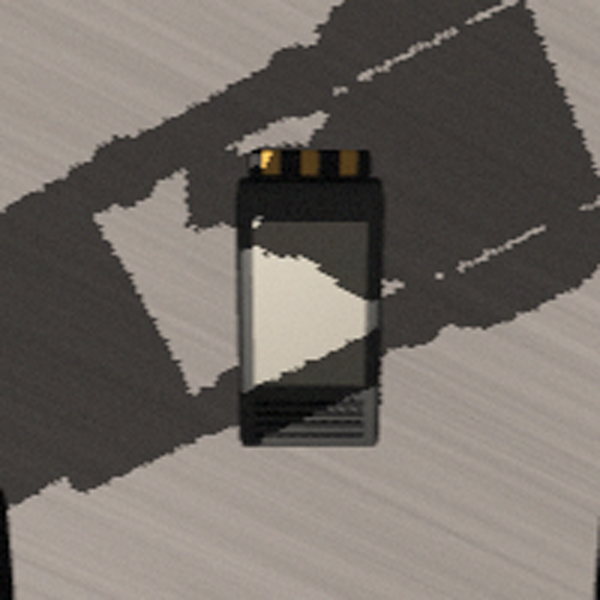

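The crop shows the pack's top face with corners at about (239,180), (383,180), (378,445) and (239,445), and its contacts at the top.

Run:
```python
from h import *
i=dict(np.load("w4.npz"))
C=np.array([ray("wrist",(u/3+171-.3,v/3+100-.3),.028,i)[:2] for u,v in [(239,180),(383,180),(379,445),(239,445)]])
f=(C[0]+C[1])/2;b=(C[2]+C[3])/2;d=f-b;L=np.hypot(*d);d/=L
w=[np.hypot(*(C[0]-C[1])),np.hypot(*(C[2]-C[3]))]
yl=np.arctan2(*(C[0]-C[3])[::-1]);yr=np.arctan2(*(C[1]-C[2])[::-1])
c=(f+b)/2+d*.0025
print("L,w",L,w,"centre",c,"yaw",np.arctan2(d[1],d[0]),yl,yr)
s=read_state();T=R.from_rotvec(s["tcp_rot"]).as_matrix();print("toolyaw",np.arctan2(T[1,0],T[0,0]))
g=np.r_[c-d*.030,.004];print("tool move to x=-30:",T.T@(g-s["tool_pos"]))
# charger from w2
for n in("w2",):
  pass
```

```text
L,w 0.09807487579632952 [np.float64(0.04956865806323117), np.float64(0.051970375185977115)] centre [ 0.43159105 -0.3116544 ] yaw 0.4667319424294499 0.4544914560959697 0.47897702391232205
toolyaw 0.4728775355000643
tool move to x=-30: [-0.05217148  0.00204837  0.22430407]
```

{"api": "play_rows", "payload": {"motion": [[-0.029,0.001,0.04,0.0008,85],[-0.029,0.001,0.05,0,85],[0,0,0.055,0,85],[0,0,0.05,0,85],[0,0,0.02,0,85]]}}

```text
time: 9.72
tool_pos: [0.3982, -0.3267, 0.011]
tcp_rot: [-3.054, -0.728, 0.002]
wrist_force: [0.1, -0.1, 0.2]
width: 0.996
```

{"api": "play_rows", "payload": {"motion": [[0,0,0.009,0,85],[0,0,0.002,0,85],[0,0,0,0,85]]}}

```text
time: 10.1
tool_pos: [0.4003, -0.3286, 0.0033]
tcp_rot: [3.053, 0.73, 0.002]
wrist_force: [0.0, -0.2, 0.4]
width: 0.995
```

Run:
```python
from h import *
s=read_state();T=R.from_rotvec(s["tcp_rot"]).as_matrix();print(s["tool_pos"],s["wrist_force"]);c=np.array([.4316,-.3117,.001]);d=np.array([np.cos(.467),np.sin(.467),0])
print(T.T@(c-.036*d-s["tool_pos"]),np.arctan2(T[1,0],T[0,0]))
```

```text
[ 0.40033974 -0.32859442  0.00326025] [ 0.03587596 -0.1980507   0.36841345]
[-0.0004805  -0.00101902  0.00225707] 0.4696788856734658
```

Well aligned. Closing lightly, then lifting the tail slowly to see whether the nose droops.

{"api": "play_rows", "payload": {"motion": [[0,-0.001,0.0015,0,85],[0,0,0,0,44],[0,0,0,0,44],[0,0,0,0,44],[0,0,0,0,44]], "squeeze": 20}}

```text
time: 10.72
tool_pos: [0.3989, -0.3269, 0.0007]
tcp_rot: [3.055, 0.731, 0.0]
wrist_force: [-1.4, 0.3, 3.2]
width: 0.605
```

{"api": "play_rows", "payload": {"motion": [[0,0,-0.004,0,44],[0,0,-0.004,0,44],[0,0,-0.004,0,44],[0,0,-0.004,0,44],[0,0,0,0,44]]}}

```text
time: 11.35
tool_pos: [0.399, -0.327, 0.0167]
tcp_rot: [3.055, 0.731, 0.001]
wrist_force: [0.5, -0.3, -2.0]
width: 0.602
```

Run:
```python
from h import *
s=read_state();print(s["time"],s["tool_pos"],s["wrist_force"],s["torque"],s["width"])
im=read_camera("scene")[:,:,::-1];i=camera_info("wrist");w=read_camera("wrist")[:,:,::-1];cv2.imwrite("pics/s5.png",im);cv2.imwrite("pics/w5.png",w);np.savez("w5.npz",**i)
p=proj("scene",[.4316,-.3117,.02]).astype(int);q=proj("wrist",[.4316,-.3117,.02],i).astype(int);print(p,q)
a=cv2.resize(im[p[1]-40:p[1]+40,p[0]-40:p[0]+40],(400,400),interpolation=cv2.INTER_CUBIC)
y=max(q[1]-90,0);x=max(q[0]-90,0);b=cv2.resize(w[y:y+180,x:x+180],(400,400),interpolation=cv2.INTER_CUBIC);print(x,y)
cv2.imwrite("pics/crop5.png",np.hstack([a,b]))
```

```text
11.35 [ 0.39895976 -0.32700178  0.01673125] [ 0.45438245 -0.34714109 -1.95327957] [0.01241215 0.04448454 0.01365605] 0.6016102176959683
[194 198] [272 193]
182 103
```

View pics/crop5.png

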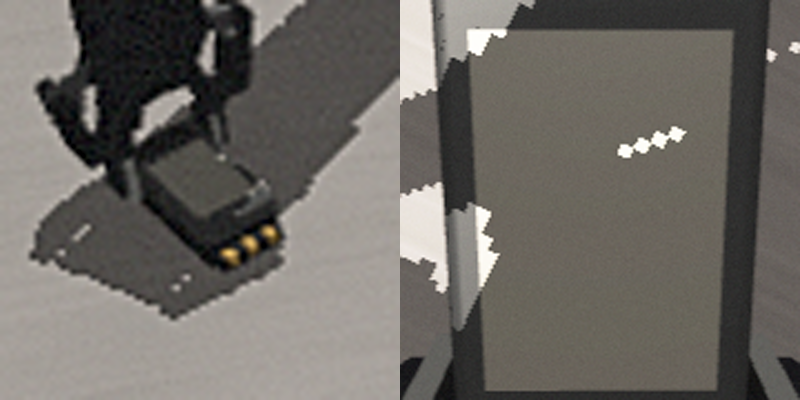

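```bash
cat >> h.py <<'E'
def tilt(info,px,W):
    """label corners tl,tr,br,bl -> 3D front/back mids by known width W"""
    K=np.array(info["intrinsics"]);P=np.array(info["pose"]);out=[]
    for a,b in((px[0],px[1]),(px[3],px[2])):
        a,b=np.array(a,float),np.array(b,float);d=K[0,0]*W/np.hypot(*(a-b));m=(a+b)/2
        out.append(P[:3,:3]@(np.linalg.inv(K)@np.r_[m,1]*d)+P[:3,3])
    f,b=out;v=f-b;return f,b,np.linalg.norm(v),-np.arcsin(v[2]/np.linalg.norm(v))
def label(im,x0,x1,y0,y1,thr):
    g=cv2.cvtColor(im,cv2.COLOR_BGR2GRAY)[y0:y1,x0:x1];m=(g>thr).astype(np.uint8)
    return g
E
python3 - <<'E'
from h import *
i4=dict(np.load("w4.npz"));i5=dict(np.load("w5.npz"))
p4=[(u/3+170.7,v/3+99.7)for u,v in[(250,220),(368,220),(364,387),(250,387)]]
C=[ray("wrist",p,.028,i4) for p in p4];W=np.linalg.norm(C[0]-C[1]),np.linalg.norm(C[2]-C[3]),np.linalg.norm(C[0]-C[3]);print(W)
print("front/back label offsets",[np.dot((C[k]+C[l])[:2]/2-[.4316,-.3117],[np.cos(.467),np.sin(.467)]) for k,l in((0,1),(2,3))])
p5=[(u/2.2222+182,v/2.2222+103)for u,v in[(68,30),(333,30),(317,390),(84,390)]]
for w in(.040,.041,.042):print(w,tilt(i5,p5,w))
E
```

```text
(np.float64(0.04106970334386084), np.float64(0.04160508544979355), np.float64(0.06144910174610253))
front/back label offsets [np.float64(0.03266690629782934), np.float64(-0.028772197878784902)]
0.04 (array([ 0.46026925, -0.29691005,  0.04481817]), array([ 0.40722738, -0.32386192,  0.04581568]), np.float64(0.059504944385391646), np.float64(0.016764298071416994))
0.041 (array([ 0.46026568, -0.29691519,  0.0419358 ]), array([ 0.40589776, -0.32454085,  0.04295825]), np.float64(0.06099256799502646), np.float64(0.016764298071417022))
0.042 (array([ 0.46026211, -0.29692033,  0.03905343]), array([ 0.40456815, -0.32521979,  0.04010082]), np.float64(0.06248019160466123), np.float64(0.01676429807141706))
```

The grip holds the pack level, with a measured tilt of about 0.017 rad, so it won't droop on its own. I'll set it down again and re-grip ahead of its centre. Then I can tilt it by resting its tail on the cup's cheeks.

{"api": "play_rows", "payload": {"motion": [[0,0,0.008,0,44],[0,0,0.0075,0,44],[0,0,0,0,44],[0,0,0,0,80],[0,0,0,0,80]]}}

```text
time: 12.08
tool_pos: [0.3988, -0.3268, 0.0007]
tcp_rot: [3.055, 0.731, 0.0]
wrist_force: [-0.5, -0.0, -0.7]
width: 0.933
```

{"api": "play_rows", "payload": {"motion": [[0,0,0,0,80],[0.0255,0,-0.0035,0,80],[0.0255,0,-0.0035,0,80],[0,0,0,0,80],[0,0,0,0,44]]}}

```text
time: 12.7
tool_pos: [0.4436, -0.3035, 0.0076]
tcp_rot: [-3.055, -0.732, 0.001]
wrist_force: [0.6, 0.3, 0.2]
width: 0.751
```

{"api": "play_rows", "payload": {"motion": [[0,0,0,0,44],[0,0,0,0,44],[0,0,0,0,44],[0,0,-0.005,0,44],[0,0,-0.03,0,44]], "squeeze": 20}}

```text
time: 13.32
tool_pos: [0.4419, -0.3019, 0.0408]
tcp_rot: [-3.051, -0.73, 0.006]
wrist_force: [0.2, -0.2, -0.8]
width: 0.602
```

{"api": "play_rows", "payload": {"motion": [[0,0,-0.05,0,44],[0,0,-0.05,0,44],[0,0,-0.05,0,44],[0,0,-0.05,0,44],[0,0,0,0,44]]}}

```text
time: 13.95
tool_pos: [0.4468, -0.3055, 0.2488]
tcp_rot: [3.047, 0.729, 0.011]
wrist_force: [-0.1, -0.2, -1.7]
width: 0.605
```

Run:
```python
from h import *
i=dict(np.load("w2.npz"))
a,b=[ray("wrist",p,.012,i) for p in((230,97),(445,115))];d=a-b;print(a,b,np.linalg.norm(d),"yaw",np.arctan2(-d[0],d[1]))
t=[ray("top",(x/6.904+125,y/6.904+185),.042)for x,y in((45,475),(262,462))];print(t)
yaw=np.arctan2(-d[0],d[1]);u=np.array([np.cos(yaw),np.sin(yaw)]);v=np.array([-u[1],u[0]])
o=(a+b)[:2]/2-.085*u;print("charger origin",o,"bay",o+.09*v)
s=read_state();T=R.from_rotvec(s["tcp_rot"]).as_matrix();ty=np.arctan2(T[1,0],T[0,0]);print(s["tool_pos"],ty,"turn rev",-(yaw-ty)/2/np.pi)
c=o+.09*v-.13*u;print(c,T.T@(np.r_[c,.25]-s["tool_pos"]))
```

```text
[0.65883284 0.30355793 0.012     ] [0.67280968 0.0285971  0.012     ] 0.27531584411734716 yaw 0.0507883879382756
[array([0.4981697 , 0.29064036, 0.042     ]), array([0.5013665 , 0.20753109, 0.042     ])]
charger origin [0.58093087 0.16176236] bay [0.57636188 0.25164631]
[ 0.44679783 -0.30549785  0.24876205] 0.46987012854489707 turn rev 0.06669893057709929
[0.44652951 0.24504665] [ 0.24903414 -0.49097941 -0.00469887]
```

{"api": "play_rows", "payload": {"motion": [[0.0249,-0.0491,0,0,44],[0.0249,-0.0491,0,0,44],[0.0249,-0.0491,0,0,44],[0.0249,-0.0491,0,0,44],[0.0249,-0.0491,0,0,44]], "squeeze": 50}}

```text
time: 14.58
tool_pos: [0.4427, -0.0265, 0.2412]
tcp_rot: [-3.054, -0.73, 0.003]
wrist_force: [1.1, 0.1, -2.0]
width: 0.596
```

{"api": "play_rows", "payload": {"motion": [[0.0249,-0.0491,0,0,44],[0.0249,-0.0491,0,0,44],[0.0249,-0.0491,0,0,44],[0.0249,-0.0491,0,0,44],[0.0249,-0.0491,0,0,44]]}}

```text
time: 15.2
tool_pos: [0.4426, 0.2483, 0.2411]
tcp_rot: [3.055, 0.732, -0.003]
wrist_force: [1.1, -0.3, -2.0]
width: 0.591
```

{"api": "play_rows", "payload": {"motion": [[0,0,0,0.0222,44],[0,0,0,0.0222,44],[0,0,0,0.0222,44],[0,0,0,0,44],[0,0,0,0,44]]}}

```text
time: 15.82
tool_pos: [0.4434, 0.2466, 0.2419]
tcp_rot: [3.14, 0.084, -0.002]
wrist_force: [0.0, -0.1, -1.9]
width: 0.591
```

Run:
```python
from h import *
s=read_state();T=R.from_rotvec(s["tcp_rot"]).as_matrix();print(s["time"],s["tool_pos"],np.arctan2(T[1,0],T[0,0]),s["width"])
i=camera_info("wrist");im=read_camera("wrist")[:,:,::-1];cv2.imwrite("pics/w6.png",im);np.savez("w6.npz",**i)
print(proj("wrist",[.576,.252,.03],i))
cv2.imwrite("pics/crop6.png",cv2.resize(im[0:300,130:530],(800,600),interpolation=cv2.INTER_CUBIC))
```

```text
15.825 [0.44335704 0.24658358 0.24185616] 0.05355617969638963 0.5913298993194017
[272.44359487  47.87314055]
```

View pics/crop6.png

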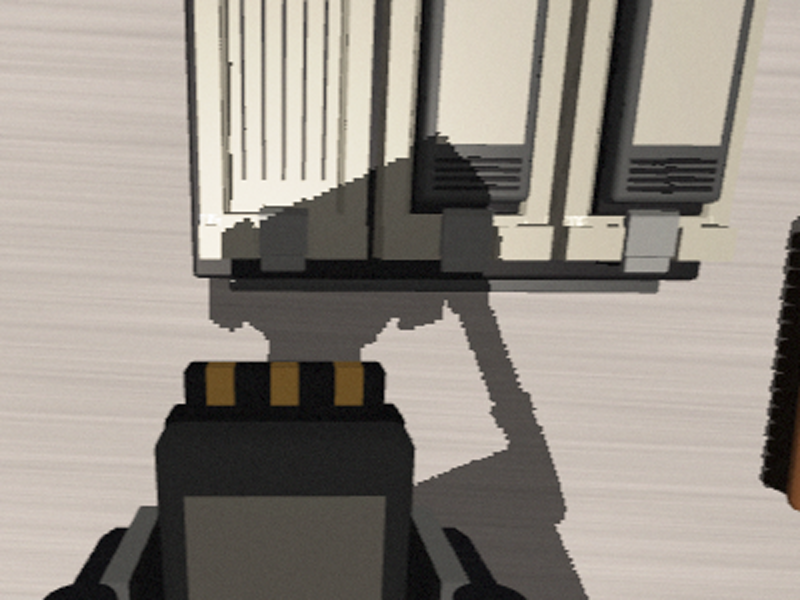

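The catch of the empty cup is centred at crop6 (284,240), and the held pack's tongue and label centre at about (285,380). So the pack is nearly on the cup's centre line. The plate's near edge is at row 276. Next, the relative offsets.

Run:
```python
from h import *
i=dict(np.load("w6.npz"));s=read_state();T=R.from_rotvec(s["tcp_rot"]).as_matrix()
def r(u,v,z):
    return T.T@(ray("wrist",(u/2+130-.25,v/2-.25),z,i)-s["tool_pos"])
f=lambda n,*a:print(n,np.round(r(*a)*1000,1))
f("plateL",197,276,.012);f("plateR",698,277,.012)
f("catch1 rearL",260,270,.050);f("catch1 rearR",308,270,.05);f("catch1 front",260,209,.05);f("catch1 frontR",308,209,.05)
f("catch3 rearL",623,271,.05);f("catch3 rearR",672,271,.05);f("catch3frontL",627,209,.05)
f("wallL",195,240,.042);f("wallR",372,240,.042)
# pack in tool frame: tongue tip top edge; pack underside z ~ .2419-.0076
zu=s["tool_pos"][2]-.0072
f("tongue tipL",187,363,zu+.010);f("tongue tipR",384,363,zu+.010)
px=[(u/2+129.75,v/2-.25)for u,v in[(184,496),(386,496)]]
f("label frontL",184,496,zu+.028);f("label frontR",386,496,zu+.028)
f("top frontL",162,425,zu+.028);f("top frontR",408,425,zu+.028)
```

```text
plateL [ 45.4 -47.1 230.1]
plateR [ 45.  229.8 230.2]
catch1 rearL [ 50.7 -10.9 192.1]
catch1 rearR [ 50.7  12.8 192.1]
catch1 front [ 79.5 -10.6 192. ]
catch1 frontR [ 79.5  12.5 192. ]
catch3 rearL [ 50.3 168.9 192.1]
catch3 rearR [ 50.3 193.1 192.1]
catch3frontL [ 79.6 166.7 192.1]
wallL [ 64.9 -43.6 200. ]
wallR [ 65.   45.  200.1]
tongue tipL [ 41.7 -19.8  -2.8]
tongue tipR [41.8 22.6 -2.8]
label frontL [ 18.4 -18.8 -20.8]
label frontR [ 18.4  21.4 -20.8]
top frontL [ 33.1 -22.4 -20.8]
top frontR [ 33.1  25.  -20.8]
```

{"api": "play_rows", "payload": {"motion": [[0.045,-0.0003,0.03,0,44],[0.045,0,0.04,0,44],[0.044,0,0.04,0,44],[0,0,0.04,0,44],[0,0,0.017,0,44]]}}

```text
time: 16.5
tool_pos: [0.5757, 0.2529, 0.0721]
tcp_rot: [3.138, 0.081, -0.009]
wrist_force: [-0.2, 0.2, -2.0]
width: 0.595
```

{"api": "play_rows", "payload": {"motion": [[0,0,0,0,44],[0,0,0,0,44]], "squeeze": 20}}

```text
time: 16.75
tool_pos: [0.5787, 0.2547, 0.0779]
tcp_rot: [-3.139, -0.082, -0.005]
wrist_force: [-0.3, -0.0, -1.9]
width: 0.598
```

Run:
```python
from h import *
s=read_state();T=R.from_rotvec(s["tcp_rot"]).as_matrix();i=dict(np.load("w6.npz"))
print(s["time"],s["tool_pos"],np.arctan2(T[1,0],T[0,0]),s["wrist_force"])
u=np.array([np.cos(.0522),np.sin(.0522),0]);v=np.array([u[1],-u[0],0])
bay=np.array([.44336,.24658,.03])+u*.134+v*.001;print("bay",bay)
d=s["tool_pos"]-bay;print("tcp in bay x,right,z",d@u,d@v,d[2], "pack centre x",d@u+.0418-.056)
```

```text
16.75 [0.57874162 0.2547031  0.07791639] 0.051927613562811975 [-0.31432275 -0.02997055 -1.86460324]
bay [0.57722965 0.25257299 0.03      ]
tcp in bay x,right,z 0.0016210442139702969 -0.0020483274526226377 0.04791638813674687 pack centre x -0.01257895578602971
```

{"api": "play_rows", "payload": {"motion": [[-0.0015,0.0007,0.009,0,44],[0,0,0.005,0,44],[0,0,0,0,44],[0,0,0,0,44]]}}

```text
time: 17.25
tool_pos: [0.5763, 0.2533, 0.0619]
tcp_rot: [-3.14, -0.081, -0.0]
wrist_force: [0.4, -0.5, -1.6]
width: 0.599
```

{"api": "play_rows", "payload": {"motion": [[0,0,0.003,0,44],[0,0,0.003,0,44],[0,0,0,0,44]]}}

```text
time: 17.62
tool_pos: [0.5768, 0.2534, 0.0571]
tcp_rot: [-3.14, -0.081, -0.001]
wrist_force: [-0.2, -1.4, 4.4]
width: 0.594
```

{"api": "play_rows", "payload": {"motion": [[0,0,0.003,0,44],[0,0,0.003,0,44],[0,0,0,0,44]]}}

```text
time: 18.0
tool_pos: [0.5787, 0.2536, 0.0523]
tcp_rot: [-3.14, -0.081, -0.007]
wrist_force: [0.7, -2.2, 6.7]
width: 0.594
```

{"api": "play_rows", "payload": {"motion": [[0,0,0.003,0,44],[0,0,0.002,0,44],[0,0,0,0,44]]}}

```text
time: 18.38
tool_pos: [0.5801, 0.2539, 0.0481]
tcp_rot: [-3.139, -0.081, -0.012]
wrist_force: [3.7, -2.1, 8.2]
width: 0.594
```

Run:
```python
from h import *
s=read_state();T=R.from_rotvec(s["tcp_rot"]).as_matrix()
u=np.array([np.cos(.0522),np.sin(.0522),0]);v=np.array([u[1],-u[0],0]);d=s["tool_pos"]-[.57723,.25257,.03];print(d@u,d@v,d[2],s["wrist_force"])
i=camera_info("wrist");im=read_camera("wrist")[:,:,::-1];cv2.imwrite("pics/w7.png",im);np.savez("w7.npz",**i)
cv2.imwrite("pics/crop7.png",cv2.resize(im[40:340,80:480],(800,600),interpolation=cv2.INTER_CUBIC))
```

```text
0.0029703313201415583 -0.00117552479613137 0.018106465225719376 [ 3.66099222 -2.13433375  8.213374  ]
```

View pics/crop7.png

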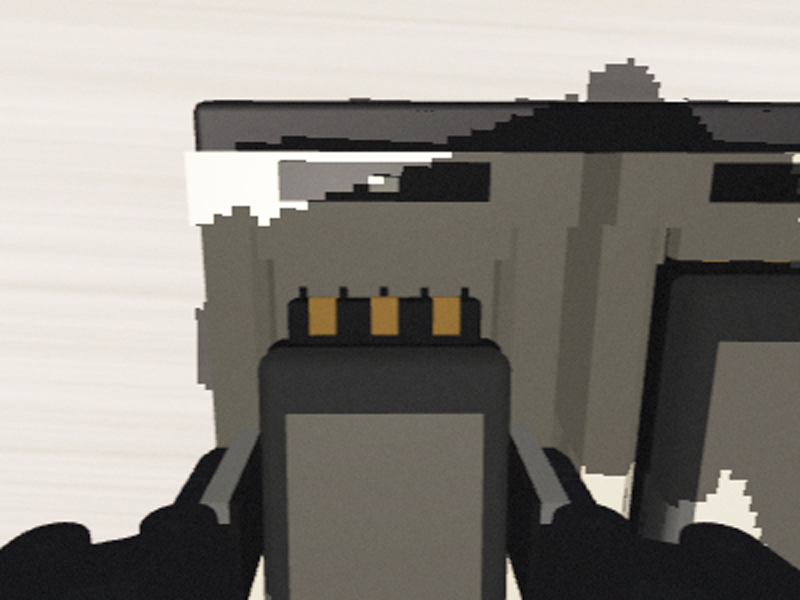

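Run:
```python
from h import *
from scipy.optimize import fsolve
def pts(n,u,v):
    i=dict(np.load(n));P=i["pose"];return P,i["intrinsics"]
i6=dict(np.load("w6.npz"))
# camera pose in tool frame from w6 state
s6=np.array([.44335704,.24658358,.24185616]);T6=R.from_rotvec([3.14,.084,-.002]).as_matrix()
C=T6.T@(i6["pose"][:3,3]-s6);Rc=T6.T@i6["pose"][:3,:3];K=i6["intrinsics"]
print(C)
def pr(X):
    c=Rc.T@(np.array(X)-C);return (K@c)[:2]/c[2]
# pack pts rel pad point: pivot z=-19+5=-14 ; underside +7.3 (down +)
def q(x,h,th,dz=0,dx=0,pz=-.012):
    z=.0073-h-pz;X=x
    return pr([X*np.cos(th)-0*z+np.sin(th)*(-z)*-1*-1+dx,.0013,X*np.sin(th)+z*np.cos(th)+pz+dz])
for th in(0,.05,.1,.12,.15,.18,.2):
    print(th,"tip top v",q(.0418,.010,th)[1],"label v",q(.0184,.028,th)[1],"topfront",q(.0318,.028,th)[1])
```

```text
[ 0.06909956  0.00112811 -0.14354475]
0 tip top v 181.34360235726962 label v 247.75073547294141 topfront 215.60558919133774
0.05 tip top v 181.60060234958556 label v 245.90538550619863 topfront 213.45607728859628
0.1 tip top v 182.09083795250623 label v 244.17242082939148 topfront 211.5358833437667
0.12 tip top v 182.349724333715 label v 243.51149049957584 topfront 210.83176086799173
0.15 tip top v 182.80310968420116 label v 242.55527126400438 topfront 209.84372462400765
0.18 tip top v 183.33245454376606 label v 241.6417848686248 topfront 208.9369900058137
0.2 tip top v 183.72639273962662 label v 241.05679432305138 topfront 208.3773582058784
```

The pack has tilted nose-down by roughly 0.15–0.18 rad, with the tongue at crop7 (385,300) short of the hood. I'll lower a little more to bring the tongue to the floor.

{"api": "play_rows", "payload": {"motion": [[0,0,0.002,0,44],[0,0,0,0,44]]}}

```text
time: 18.68
tool_pos: [0.5804, 0.2539, 0.0464]
tcp_rot: [-3.139, -0.081, -0.013]
wrist_force: [4.1, -1.9, 9.0]
width: 0.594
```

{"api": "play_rows", "payload": {"motion": [[0,0,0.002,0,44],[0,0,0,0,44]]}}

```text
time: 18.92
tool_pos: [0.5808, 0.2539, 0.0447]
tcp_rot: [-3.139, -0.081, -0.014]
wrist_force: [4.4, -1.8, 9.3]
width: 0.595
```

{"api": "play_rows", "payload": {"motion": [[0,0,0.0015,0,44],[0.002,0,0,0,44],[0.002,0,0,0,44],[0,0,0,0,44]]}}

```text
time: 19.42
tool_pos: [0.5813, 0.254, 0.0445]
tcp_rot: [-3.14, -0.081, -0.002]
wrist_force: [-8.5, -3.3, 24.7]
width: 0.596
```

{"api": "play_rows", "payload": {"motion": [[0.002,0,0,0,44],[0.002,0,0,0,44],[0,0,0,0,44]]}}

```text
time: 19.8
tool_pos: [0.5829, 0.2543, 0.0443]
tcp_rot: [-3.14, -0.08, 0.005]
wrist_force: [-15.8, -3.5, 30.6]
width: 0.592
```

```bash
cat > m.py <<'E'
from h import *
import sys
n=sys.argv[1]
s=read_state();u=np.array([np.cos(.0522),np.sin(.0522),0]);v=np.array([u[1],-u[0],0]);d=s["tool_pos"]-[.57723,.25257,.03];print(s["time"],"tcp in bay",(d@u).round(4),(d@v).round(4),d[2].round(4),s["wrist_force"].round(1))
i=camera_info("wrist");im=read_camera("wrist")[:,:,::-1];cv2.imwrite(f"pics/{n}.png",im);np.savez(n,**i)
hsv=cv2.cvtColor(im,cv2.COLOR_BGR2HSV);m=cv2.inRange(hsv,(10,100,50),(28,255,255));m[:100]=0;m[260:]=0;m[:,200:] =m[:,200:];m[:,340:]=0
for c in cv2.findContours(m,0,2)[0]:
    if cv2.contourArea(c)>15:print("contact",cv2.boundingRect(c))
g=cv2.cvtColor(im,cv2.COLOR_BGR2GRAY);print("col272 rows150-280:",g[150:280:2,290].tolist())
E
python3 m.py w8
```

```text
19.8 tcp in bay 0.0057 -0.0014 0.0143 [-15.8  -3.5  30.6]
contact (295, 191, 15, 19)
contact (265, 191, 15, 19)
contact (234, 191, 15, 19)
col272 rows150-280: [106, 109, 103, 105, 107, 106, 108, 106, 106, 108, 105, 105, 102, 103, 106, 105, 104, 104, 106, 105, 90, 24, 37, 32, 32, 35, 34, 30, 32, 29, 35, 29, 21, 39, 43, 45, 47, 53, 54, 59, 54, 55, 53, 56, 55, 53, 52, 52, 55, 114, 121, 115, 114, 118, 115, 115, 112, 115, 115, 115, 115, 113, 113, 113, 112]
```

{"api": "play_rows", "payload": {"motion": [[0,0,-0.0015,0,44],[0,0,0,0,44]]}}

```text
time: 20.1
tool_pos: [0.5836, 0.2544, 0.0444]
tcp_rot: [-3.14, -0.08, 0.002]
wrist_force: [-11.4, -1.3, 19.8]
width: 0.597
```

{"api": "play_rows", "payload": {"motion": [[0,0,-0.001,0,44],[0,0,0,0,44]]}}

```text
time: 20.35
tool_pos: [0.5837, 0.2544, 0.0444]
tcp_rot: [-3.14, -0.08, 0.002]
wrist_force: [-7.4, -1.8, 15.2]
width: 0.597
```

{"api": "play_rows", "payload": {"motion": [[0,0,-0.002,0,44],[0.002,0,0,0,44],[0.002,0,0,0,44],[0,0,0,0,44]]}}

```text
time: 20.85
tool_pos: [0.5881, 0.254, 0.0443]
tcp_rot: [-3.14, -0.08, 0.001]
wrist_force: [-3.9, -1.0, 5.9]
width: 0.594
```

{"api": "play_rows", "payload": {"motion": [[0.002,0,0,0,44],[0.002,0,0,0,44],[0,0,0,0,44]]}}

```text
time: 21.22
tool_pos: [0.592, 0.2542, 0.0441]
tcp_rot: [3.141, 0.08, -0.001]
wrist_force: [-3.4, -0.0, 5.2]
width: 0.594
```

```bash
python3 m.py w9
```

```text
21.225 tcp in bay 0.0149 -0.0008 0.0141 [-3.4 -0.   5.2]
contact (296, 199, 14, 10)
contact (265, 199, 15, 10)
contact (234, 199, 15, 11)
col272 rows150-280: [105, 23, 26, 26, 24, 24, 21, 20, 22, 23, 24, 104, 103, 103, 103, 106, 106, 104, 99, 107, 103, 104, 102, 103, 99, 30, 30, 27, 28, 34, 25, 29, 24, 38, 46, 44, 51, 53, 57, 55, 52, 54, 57, 52, 58, 55, 57, 49, 56, 115, 114, 116, 111, 113, 115, 114, 113, 112, 113, 112, 112, 111, 110, 113, 111]
```

The tongue is under the hood: its visible contact length has shrunk from 19 to 10 pixel rows. Releasing.

{"api": "play_rows", "payload": {"motion": [[0,0,-0.001,0,44],[0,0,0,0,58],[0,0,0,0,62],[0,0,0,0,70],[0,0,0,0,75]]}}

```text
time: 21.9
tool_pos: [0.5923, 0.2541, 0.0448]
tcp_rot: [-3.141, -0.081, -0.0]
wrist_force: [0.7, -0.0, 0.2]
width: 0.878
```

```bash
python3 m.py w10
```

```text
21.9 tcp in bay 0.0152 -0.0007 0.0148 [ 0.7 -0.   0.2]
contact (296, 199, 14, 10)
contact (265, 199, 15, 10)
contact (235, 199, 14, 10)
col272 rows150-280: [101, 25, 23, 20, 25, 23, 21, 18, 19, 25, 24, 99, 103, 97, 95, 98, 100, 97, 96, 100, 98, 102, 99, 97, 98, 25, 31, 28, 29, 29, 31, 29, 30, 37, 39, 41, 48, 49, 51, 52, 53, 50, 51, 46, 52, 53, 51, 50, 74, 106, 105, 106, 109, 108, 106, 108, 106, 107, 103, 107, 105, 111, 110, 105, 105]
```

The pack didn't move on release and is leaning. Next I rise, close the fingers and go over the tail.

{"api": "play_rows", "payload": {"motion": [[0,0,-0.03,0,75],[0,0,-0.04,0,75],[-0.029,0.0005,0,0,0],[-0.029,0,0,0,0],[0,0,0,0,0]]}}

```text
time: 22.58
tool_pos: [0.5324, 0.2504, 0.1146]
tcp_rot: [3.14, 0.082, -0.002]
wrist_force: [0.4, -0.6, 0.5]
width: 0.236
```

{"api": "play_rows", "payload": {"motion": [[0,0,0,0,0],[0,0,0,0,0],[0,0,0.01,0,0],[0,0,0.01,0,0],[0,0,0,0,0]]}}

```text
time: 23.2
tool_pos: [0.5331, 0.25, 0.0928]
tcp_rot: [3.139, 0.08, -0.005]
wrist_force: [0.2, -0.2, -1.1]
width: -0.001
```

Run:
```python
from h import *
s=read_state();u=np.array([np.cos(.0522),np.sin(.0522),0]);v=np.array([u[1],-u[0],0]);d=s["tool_pos"]-[.57723,.25257,.03];print(s["time"],d@u,d@v,d[2],s["wrist_force"],s["width"])
i=camera_info("wrist");im=read_camera("wrist")[:,:,::-1];cv2.imwrite("pics/w11.png",im);np.savez("w11",**i)
sc=read_camera("scene")[:,:,::-1];cv2.imwrite("pics/s11.png",sc);p=proj("scene",[.577,.252,.05]).astype(int)
a=cv2.resize(sc[p[1]-40:p[1]+40,p[0]-40:p[0]+40],(400,400),interpolation=cv2.INTER_CUBIC);b=cv2.resize(im,(400,300));o=np.zeros((400,800,3),np.uint8);o[:,:400]=a;o[:300,400:]=b;cv2.imwrite("pics/crop11.png",o)
```

```text
23.2 -0.044185219553114205 0.00024781877139283477 0.06276253335695164 [ 0.17982479 -0.23700579 -1.0653408 ] -0.0010073348092025296
```

View pics/crop11.png

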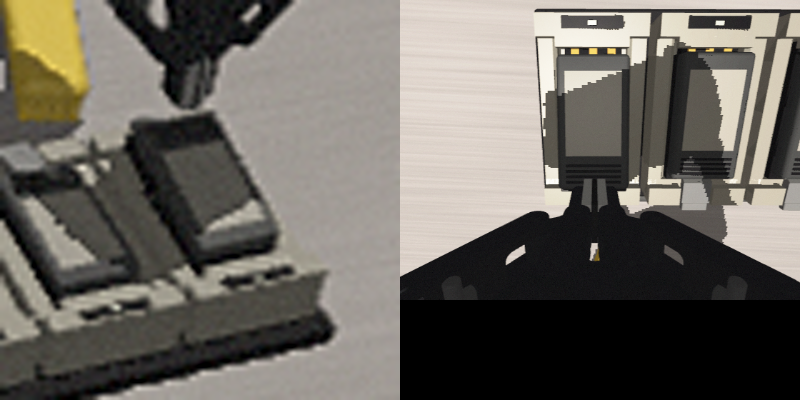

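The pack leans in the cup: tail raised under the closed fingers at left panel (180,120), tongue under the hood. Now pressing the tail down.

{"api": "play_rows", "payload": {"motion": [[0,0,0.008,0,0],[0,0,0.004,0,0],[0,0,0.003,0,0],[0,0,0.003,0,0],[0,0,0,0,0]]}}

```text
time: 23.92
tool_pos: [0.5343, 0.2507, 0.077]
tcp_rot: [-3.14, -0.081, 0.0]
wrist_force: [-0.1, -0.5, 1.8]
width: -0.001
```

{"api": "play_rows", "payload": {"motion": [[0,0,0.003,0,0],[0,0,0.003,0,0],[0,0,0,0,0]]}}

```text
time: 24.3
tool_pos: [0.5343, 0.251, 0.0755]
tcp_rot: [-3.14, -0.081, 0.001]
wrist_force: [-12.0, -3.9, 27.1]
width: 0.002
```

{"api": "play_rows", "payload": {"motion": [[0,0,0.003,0,0],[0,0,0.003,0,0],[0,0,0,0,0]]}}

```text
time: 24.68
tool_pos: [0.5342, 0.2513, 0.0745]
tcp_rot: [-3.14, -0.081, 0.002]
wrist_force: [-24.6, -8.7, 55.7]
width: 0.001
```

The force reaches 55 N with no drop. The tail is sitting on the flat part of the catch and needs to go a couple of mm further forward. Backing off to push the tail face gently toward the hood.

{"api": "play_rows", "payload": {"motion": [[0,0,-0.01,0,0],[0,0,-0.02,0,0],[-0.036,0,0,0,0],[0,0,0,0,0],[0,0,0,0,0]]}}

```text
time: 25.3
tool_pos: [0.4988, 0.2489, 0.0948]
tcp_rot: [-3.14, -0.081, -0.001]
wrist_force: [0.4, 0.4, 0.1]
width: 0.0
```

```bash
python3 m.py w12
python3 - <<'E'
from h import *
import numpy as np
im=cv2.imread("pics/w12.png");g=cv2.cvtColor(im,cv2.COLOR_BGR2GRAY)
i=dict(np.load("w12.npz"))
print(proj("wrist",[.577,.2526,.05],i),read_state()["tool_pos"])
hsv=cv2.cvtColor(im,cv2.COLOR_BGR2HSV);m=cv2.inRange(hsv,(12,100,60),(28,255,255))
u=np.array([np.cos(.0522),np.sin(.0522),0])
for c in cv2.findContours(m,0,2)[0]:
    b=cv2.boundingRect(c)
    if cv2.contourArea(c)>4 and b[1]<200:
        print(b,[round(float((ray("wrist",(b[0]+b[2]/2,y),z,i)-[.57723,.25257,z])@u),4) for y,z in((b[1],.05),(b[1]+b[3],.0415))])
E
```

```text
25.3 tcp in bay -0.0785 -0.0004 0.0648 [0.4 0.4 0.1]
col272 rows150-280: [45, 41, 43, 43, 42, 32, 26, 31, 41, 39, 26, 26, 43, 34, 26, 29, 40, 42, 26, 27, 42, 43, 36, 30, 26, 21, 22, 24, 41, 73, 74, 74, 76, 74, 72, 75, 73, 78, 77, 76, 42, 35, 37, 32, 36, 88, 83, 82, 85, 79, 83, 83, 83, 82, 81, 71, 24, 23, 15, 16, 17, 16, 29, 37, 46]
[270.48867638  98.05791506] [0.49913081 0.24895919 0.09487739]
```

{"api": "play_rows", "payload": {"motion": [[0,0,0.02,0,0],[0,0,0.009,0,0],[0.004,0,0,0,0],[0.003,0,0,0,0],[0,0,0,0,0]]}}

```text
time: 25.98
tool_pos: [0.5064, 0.2494, 0.0665]
tcp_rot: [-3.14, -0.08, -0.002]
wrist_force: [0.1, 0.2, 0.4]
width: 0.002
```

{"api": "play_rows", "payload": {"motion": [[0.0015,0,0,0,0],[0.0015,0,0,0,0],[0,0,0,0,0]]}}

```text
time: 26.35
tool_pos: [0.5085, 0.2494, 0.066]
tcp_rot: [-3.14, -0.081, -0.001]
wrist_force: [0.4, 0.0, 1.2]
width: 0.005
```

{"api": "play_rows", "payload": {"motion": [[0.0015,0,0,0,0],[0.0015,0,0,0,0],[0,0,0,0,0]]}}

```text
time: 26.72
tool_pos: [0.5115, 0.2495, 0.0658]
tcp_rot: [-3.141, -0.081, -0.0]
wrist_force: [-0.6, -0.1, -0.4]
width: -0.008
```

{"api": "play_rows", "payload": {"motion": [[0.0015,0,0,0,0],[0.0015,0,0,0,0],[0,0,0,0,0]]}}

```text
time: 27.1
tool_pos: [0.5145, 0.2496, 0.0658]
tcp_rot: [-3.141, -0.081, -0.0]
wrist_force: [-0.2, 0.0, -0.1]
width: 0.001
```

{"api": "play_rows", "payload": {"motion": [[0.0015,0,0,0,0],[0.001,0,0,0,0],[0,0,0,0,0]]}}

```text
time: 27.48
tool_pos: [0.5166, 0.2496, 0.0656]
tcp_rot: [3.14, 0.081, -0.001]
wrist_force: [-2.3, 0.2, -1.1]
width: -0.002
```

{"api": "play_rows", "payload": {"motion": [[0.0015,0,0,0,0],[0.001,0,0,0,0],[0,0,0,0,0]]}}

```text
time: 27.85
tool_pos: [0.5196, 0.2499, 0.0658]
tcp_rot: [-3.14, -0.081, -0.001]
wrist_force: [0.2, 0.7, -0.2]
width: 0.006
```

{"api": "play_rows", "payload": {"motion": [[0.001,0,0,0,0],[0.001,0,0,0,0],[0,0,0,0,0]]}}

```text
time: 28.22
tool_pos: [0.5198, 0.2498, 0.0654]
tcp_rot: [3.14, 0.08, -0.005]
wrist_force: [-6.2, 0.2, 3.0]
width: 0.001
```

{"api": "play_rows", "payload": {"motion": [[0.001,0,0,0,0],[0.001,0,0,0,0],[0,0,0,0,0]]}}

```text
time: 28.6
tool_pos: [0.52, 0.2497, 0.0652]
tcp_rot: [3.139, 0.08, -0.011]
wrist_force: [-11.0, 0.6, 5.3]
width: -0.002
```

```bash
python3 m.py w13
```

```text
28.6 tcp in bay -0.0573 -0.0002 0.0352 [-11.    0.6   5.3]
col272 rows150-280: [113, 108, 112, 108, 111, 113, 108, 111, 110, 108, 111, 108, 111, 107, 110, 104, 110, 108, 108, 106, 108, 109, 107, 71, 40, 39, 43, 44, 43, 46, 26, 29, 23, 43, 40, 24, 25, 38, 42, 38, 24, 21, 43, 43, 22, 28, 29, 44, 42, 41, 39, 21, 20, 72, 74, 59, 19, 24, 21, 20, 20, 14, 30, 44, 50]
```

The pack is now fully forward, with 11 N against the stop. Lifting and pressing the tail again.

{"api": "play_rows", "payload": {"motion": [[-0.008,0,0,0,0],[0,0,-0.035,0,0],[0.022,0,0,0,0],[0,0,0.012,0,0],[0,0,0.006,0,0]]}}

```text
time: 29.28
tool_pos: [0.5358, 0.2502, 0.0808]
tcp_rot: [3.139, 0.08, -0.004]
wrist_force: [-0.3, 0.1, -0.3]
width: 0.004
```

{"api": "play_rows", "payload": {"motion": [[0,0,0.003,0,0],[0,0,0.003,0,0],[0,0,0,0,0]]}}

```text
time: 29.65
tool_pos: [0.5369, 0.2507, 0.0763]
tcp_rot: [3.14, 0.081, -0.001]
wrist_force: [-0.1, 0.9, 0.5]
width: 0.0
```

{"api": "play_rows", "payload": {"motion": [[0,0,0.003,0,0],[0,0,0.002,0,0],[0,0,0,0,0]]}}

```text
time: 30.02
tool_pos: [0.5375, 0.2511, 0.0729]
tcp_rot: [-3.14, -0.08, -0.0]
wrist_force: [-2.2, -0.2, 5.0]
width: -0.0
```

{"api": "play_rows", "payload": {"motion": [[0,0,0.003,0,0],[0,0,0.002,0,0],[0,0,0,0,0]]}}

```text
time: 30.4
tool_pos: [0.5371, 0.2508, 0.0665]
tcp_rot: [3.141, 0.081, -0.001]
wrist_force: [-1.4, 1.2, 0.3]
width: -0.001
```

{"api": "play_rows", "payload": {"motion": [[0,0,0.003,0,0],[0,0,0.002,0,0],[0,0,0,0,0]]}}

```text
time: 30.78
tool_pos: [0.5372, 0.2506, 0.0614]
tcp_rot: [3.14, 0.081, -0.0]
wrist_force: [-0.5, -0.3, 0.3]
width: -0.0
```

It gave way. Pressing on until the pack is flat.

{"api": "play_rows", "payload": {"motion": [[0,0,0.003,0,0],[0,0,0.003,0,0],[0,0,0,0,0]]}}

```text
time: 31.15
tool_pos: [0.5376, 0.2508, 0.058]
tcp_rot: [3.14, 0.081, 0.0]
wrist_force: [-6.0, -3.0, 15.5]
width: -0.002
```

{"api": "play_rows", "payload": {"motion": [[0,0,0.002,0,0],[0,0,0,0,0]]}}

```text
time: 31.4
tool_pos: [0.5376, 0.2508, 0.0579]
tcp_rot: [3.14, 0.081, 0.0]
wrist_force: [-10.3, -4.5, 25.8]
width: 0.003
```

It stopped at z = 0.058, which is the flat height. Rising clear for a numeric check.

{"api": "play_rows", "payload": {"motion": [[0,0,-0.03,0,0],[0,0,-0.05,0,0],[0,0,-0.05,0,0],[0.04,0.02,-0.05,0,0],[0.04,0.02,-0.05,0,0]]}}

```text
time: 32.02
tool_pos: [0.6143, 0.2173, 0.2785]
tcp_rot: [-3.14, -0.082, -0.002]
wrist_force: [0.3, 0.7, -0.6]
width: -0.002
```

{"api": "play_rows", "payload": {"motion": [[0,0,0,0,0],[0,0,0,0,0],[0,0,0,0,0]]}}

```text
time: 32.4
tool_pos: [0.612, 0.2174, 0.2745]
tcp_rot: [3.14, 0.081, -0.006]
wrist_force: [0.7, -0.7, 0.8]
width: -0.002
```

Run:
```python
from h import *
s=read_state();print(s["time"],s["tool_pos"],s["wrist_force"])
i=camera_info("wrist");im=read_camera("wrist")[:,:,::-1];cv2.imwrite("pics/w14.png",im);np.savez("w14",**i)
sc=read_camera("scene")[:,:,::-1];cv2.imwrite("pics/s14.png",sc)
u=np.array([np.cos(.0522),np.sin(.0522),0]);v=np.array([u[1],-u[0],0]);bay=np.array([.57723,.25257,.03])
# rectified 2 px/mm grid of plane z=.058 (pack tops) for a dark profile along the three cups
g=cv2.cvtColor(im,cv2.COLOR_BGR2GRAY)
def prof(off,xs,z):
    P=[proj("wrist",np.r_[(bay+u*x+v*off)[:2],z],i) for x in xs]
    return [int(g[int(round(p[1])),int(round(p[0]))]) for p in P]
xs=np.arange(-.064,.056,.002)
for k,n in((0,"cup1"),(.09,"cup2"),(.18,"cup3")):
    print(n,"x-profile",prof(k+.004,xs,.058))
ys=np.arange(-.034,.035,.002)
for k in(0,.09,.18):print("y-profile",prof2:=[int(g[tuple(int(round(t)) for t in proj("wrist",np.r_[(bay-u*.035+v*(k+y))[:2],.058],i)[::-1])]) for y in ys])
```

```text
32.4 [0.61196344 0.21736967 0.27446937] [ 0.65720212 -0.70138278  0.75793786]
cup1 x-profile [149, 151, 154, 157, 151, 139, 90, 89, 89, 60, 43, 45, 62, 61, 86, 92, 80, 104, 105, 158, 212, 215, 214, 215, 214, 216, 218, 218, 219, 220, 220, 221, 222, 220, 223, 222, 225, 222, 226, 226, 225, 226, 227, 228, 226, 226, 227, 228, 228, 228, 133, 135, 135, 134, 127, 44, 20, 27, 68, 67]
cup2 x-profile [53, 48, 52, 46, 149, 118, 89, 73, 86, 46, 23, 46, 36, 50, 89, 48, 90, 90, 94, 199, 202, 201, 203, 202, 206, 207, 204, 205, 206, 203, 207, 209, 207, 210, 209, 208, 207, 209, 209, 213, 210, 212, 212, 211, 212, 213, 213, 214, 216, 141, 110, 113, 116, 113, 87, 26, 10, 67, 70, 66]
cup3 x-profile [138, 135, 139, 135, 137, 110, 89, 55, 76, 28, 27, 34, 23, 35, 75, 35, 73, 75, 78, 185, 184, 180, 179, 181, 183, 185, 183, 180, 184, 183, 184, 182, 186, 185, 183, 182, 184, 185, 186, 182, 185, 185, 184, 185, 185, 184, 186, 185, 185, 84, 86, 79, 81, 84, 63, 26, 9, 164, 178, 183]
y-profile [204, 201, 202, 168, 81, 73, 102, 58, 31, 33, 31, 26, 33, 30, 68, 82, 90, 86, 87, 86, 87, 88, 91, 87, 88, 92, 88, 93, 102, 60, 34, 119, 182, 200, 205]
y-profile [62, 63, 62, 40, 30, 28, 26, 24, 24, 73, 95, 92, 93, 33, 67, 93, 90, 91, 91, 89, 90, 84, 87, 88, 85, 87, 85, 84, 81, 69, 145, 185, 187, 184, 188]
y-profile [115, 9, 19, 25, 24, 25, 24, 26, 29, 25, 23, 25, 30, 26, 58, 57, 79, 79, 76, 75, 73, 74, 74, 73, 65, 62, 64, 67, 73, 98, 170, 173, 172, 172, 167]
```

Run:
```python
from h import *
i=dict(np.load("w14.npz"));g=cv2.cvtColor(cv2.imread("pics/w14.png"),cv2.COLOR_BGR2GRAY).astype(np.float32)
u=np.array([np.cos(.0522),np.sin(.0522),0]);v=np.array([u[1],-u[0],0]);bay=np.array([.57723,.25257,.03])
def prof(xs,k,z):
    o=[]
    for y in np.arange(-.006,.0065,.002):
        p=np.array([proj("wrist",np.r_[(bay+u*x+v*(k+y))[:2],z],i) for x in xs],np.float32)
        o.append(cv2.remap(g,p[:,0],p[:,1],cv2.INTER_LINEAR).ravel())
    return np.median(o,0)
for k in(0,.09,.18):
    r=[]
    for lo,hi,z in((-.032,-.020,.058),(.026,.042,.058),(.040,.052,.058)):
        xs=np.arange(lo,hi,.00025);d=np.gradient(cv2.GaussianBlur(prof(xs,k,z).reshape(-1,1),(1,5),0).ravel());r.append(round(float(xs[np.argmax(abs(d))]*1000),2))
    xs=np.arange(-.090,-.044,.001);print(k,"label back/front, top front edge mm",r,"catch zone",prof(xs,k,.05).astype(int).tolist())
```

```text
0 label back/front, top front edge mm [-26.0, 34.5, 50.0] catch zone [15, 16, 18, 19, 18, 16, 15, 16, 20, 25, 31, 37, 49, 57, 58, 64, 88, 114, 137, 147, 151, 151, 151, 152, 151, 152, 154, 154, 154, 154, 153, 153, 141, 111, 88, 89, 88, 75, 76, 89, 95, 62, 46, 59, 94, 67]
0.09 label back/front, top front edge mm [-26.25, 33.5, 41.25] catch zone [67, 68, 68, 68, 67, 65, 60, 52, 50, 51, 52, 52, 52, 51, 50, 50, 51, 50, 50, 51, 52, 50, 50, 51, 51, 50, 50, 50, 122, 147, 147, 146, 128, 101, 87, 86, 74, 72, 79, 81, 41, 46, 35, 43, 62, 49]
0.18 label back/front, top front edge mm [-27.25, 33.25, 50.0] catch zone [172, 171, 171, 171, 167, 152, 119, 58, 52, 51, 50, 52, 52, 52, 52, 51, 50, 50, 50, 51, 51, 51, 51, 51, 51, 52, 52, 51, 52, 51, 51, 52, 52, 49, 49, 49, 41, 37, 38, 36, 21, 12, 21, 29, 29, 30]
```

Run:
```python
from h import *
t=read_camera("top")[:,:,::-1];hsv=cv2.cvtColor(t,cv2.COLOR_BGR2HSV);m=cv2.inRange(hsv,(3,90,30),(16,255,255))
for c in cv2.findContours(m,0,2)[0]:
    x,y,w,h=cv2.boundingRect(c)
    if cv2.contourArea(c)>150 and 180<x<320 and y>200:
        print("brush",cv2.minAreaRect(np.array([ray("top",p[0],.038)[:2]*1000 for p in c],np.float32)))
print(read_state()["time"],finish_job())
```

```text
brush ((456.3147888183594, -63.055091857910156), (159.62283325195312, 43.85750961303711), 7.943668842315674)
the job is handed in; nothing more can be done
32.55 None
```

I moved the brown brush to the bare counter and seated the loose pack in the empty cup. I handed the job in at 32.6 s of the 64 s allowed; no verdict was reported.

**What I did:**
- **Brush:** it stands bristles down at about (0.456, −0.063), let go.
- **Tilting the pack:** gripped near its tail, it did not droop. So I re-gripped ahead of its centre and tilted it by resting the tail on the cup's cheeks. Then I slid the tongue under the hood and released it leaning on the catch.
- **Seating the pack:** the first press failed and reached 55 N, because the tail sat on the flat top of the catch. I pushed the tail about 3 mm forward and pressed again. It gave way at about 5 N and stopped flat at fingertip height 0.058 m, exactly the flat height.

**Last checks:**
- **Pack:** its label length and catch edge match the neighbouring seated packs, so it is flat and the catch is closed. It sits about 0.7 mm farther forward than they do, within the 2.5 mm limit.
- **Brush:** the top-camera outline is the full 160 × 44 mm of the wooden back, right where I left it.
- **Robot:** it was clear of everything.
- **Not confirmed:** with the 12 picture views used up, these final checks are numeric only. I did not re-measure the carton, sole or dispenser, but the arm never came near them.

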